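# Close the wide belt guard of a labelling machine

## Robot

A 6-joint arm with a two-finger parallel gripper is mounted at the origin on the work surface. World frame = base frame: x ahead of the robot, y to its left, z up, the work surface at z = 0. Lengths are in m, angles in rad, forces in N, time in s.
With the tool pointing down it reaches from about 0.4 to 0.925 m from the base axis. Payload 3.4 kg.
Tool frame: the origin (TCP) lies between the finger pads; the fingertips stand 17 mm ahead of it and the grasp point (between the pads) lies 2 mm behind it; z points along the fingers, x is the direction in which the jaws open and shut, and the axes are right-handed (so a half turn about z gives the same grasp; the last joint's range is limited). The gripper opens to 85 mm and grips with 20 to 120 N. Pads are 22 mm wide; open, the fingers measure 114 mm over their backs; the gripper's body (76 mm by 85 mm) begins 54 mm behind the grasp point. The pads swing forward as they close: fully open they stand 13 mm farther back than shut.
Start: joints at [1.27, 0.307, 1.506, -0, 1.328, -0.073], TCP at [0.13, 0.56, 0.213] pointing down, gripper open.
Joint ranges: [-3.12, 3.12], [-1.05, 2.28], [0.14, 2.33], [-1.42, 4.57], [0.1, 2.73], [-2.68, 2.68]. Speed limits (rad/s): [2.57, 2.57, 3.14, 3.14, 3.14, 3.14].

## Interface

Orientations are given as a rotation vector (axis times angle).
In Python, from bench import reach, move_linear, move_joints, gripper_to, sleep, inverse_kinematics, grab_frame, camera_params, Unreachable, job_done, recognise, silhouettes, current_time_s, current_joint_positions, current_joint_vel, current_effort, current_tcp_pos, current_tcp_rot, current_contact_force, current_wrist_torque, current_finger_gap gives the robot as it stands. Calls block until the motion is done:
- reach(position, orientation): joint-space move of the TCP to a pose.
- move_linear(position, vel=0.15, attitude=None): straight line of the TCP; attitude=None keeps the orientation; vel is the mean speed in m/s.
- move_joints(angles): joint-space move.
- gripper_to(opening, grip_force=None): finger opening in m; grip_force is the grip in N (None keeps the last); returns when the fingers have stopped.
- sleep(seconds).
- inverse_kinematics(position, orientation): joint angles nearest the present ones, or None.
- grab_frame(name): name is "scene" or "top" or "wrist"; returns the picture (420x560x3 uint8, blue, green, red); there is no depth.
- camera_params(name): a dict with "camera_matrix" (3x3 intrinsics, pixels), "rvec" (rotation vector, rad) and "tvec" (3), from world to camera coordinates, as OpenCV has them; the wrist camera has in their place "hand_eye" (4x4, takes a point from camera to tool coordinates, whose origin is the TCP and whose axes are the tool frame's). Camera axes: x right, y down, z forward; pixel columns grow to the right and rows downward; lengths in m; the calibration is good to about 2 mm. A picture is of the moment at which its call begins: read the wrist's pose just before it. camera_params takes no time and is no camera call.
A pose or a line that the arm cannot do raises Unreachable and nothing moves.
- job_done(): hands the job in, once; it reports no verdict.
Trained networks look in the newest picture that a camera, given by its name, has taken for a name from the list of things; names that differ only in an ending like _2 or _b are one class to them, and where a whole thing is asked for, a point or a joint stands for the part that bears it (a point fixed in the world has none). Each returns a list of dicts, best first, with "conf" (0 to 1); they miss things now and then, are a little off and sometimes report something else, mostly with a low value. They report only what shows in the picture. A call takes as long as a camera call.
- recognise(camera, thing): "box" ([left, top, width, height] in pixels, round what is visible of it).
- silhouettes(camera, thing): "pixels" (420x560 bool, what is visible of it) and "box" ([left, top, width, height] in pixels, round what is visible of it).
Readings, each from a call of its own:
- current_time_s(): time.
- current_joint_positions(): joint angles.
- current_joint_vel(): joint speeds.
- current_effort(): joint torques, N m.
- current_tcp_pos(): TCP position.
- current_tcp_rot(): TCP orientation.
- current_contact_force(): force on the tool from outside, world axes, zero at the start.
- current_wrist_torque(): the same for the moment, N m.
- current_finger_gap(): finger opening in m.
Only numpy, scipy, OpenCV 4.12 (cv2) and the standard library are available. Lean on these libraries where they do the work, as an engineer would, in place of code of your own. Each camera call takes 0.05 s, during which the arm holds its last target.

## Task

The belts of the labelling machine have been adjusted and both belt-drive boxes still stand open. Close the guard flap of the wider box (it has a T-handle): swing it up and over past vertical and lower it gently, without letting it fall, until it lies fully down over its belt. Leave the narrower box's guard folded back, and let go at the end.

Things in the scene. Friction and masses are not known exactly. Their poses are not given: they have to be found in the camera images.
- wide_grip (a point): Centre of the wide guard's black T-handle bar: 40 mm long, 18 mm thick, parallel to the hinge, 158 mm from it, 95 mm high when level, free below. Pinched from above over its flat ends, the guard pivots on it. Steel plate 100 x 116 x 5 mm, ending 124 mm from the hinge; stem 12 mm wide to the bar. About 0.4 kg. Axes turn with the guard: x along bar, y from hinge to bar, z square to plate.
- wide_hinge (a point): Middle of the wide guard's hinge axis, 95 mm up, fixed. x along the hinge, y level to the side where the guard lies folded back at first, z up. The open aluminium box with belt (108 mm wide, rim 92.5 mm high, end wall 125 mm from the hinge) lies on the -y side; closed, the T-bar overhangs that wall, 158 mm from the hinge, 95 mm up. It may stand nearer or farther than the narrow box.
- wide_guard (a joint): Angle of the wide guard, rad: 0 folded back level on its rubber buffer (start), 1.57 upright, 3.14 closed, level on the box's rim, its stop. A free hinge with little friction: let go, it falls to either side.
- narrow_guard (a joint): Angle of the narrow guard, the same kind of flap, folded to the same side, but 50 mm wide with a 30 mm T-bar, on a box 58 mm wide beside the wide one, about 160 mm away: 0 folded back (start), 3.14 closed. To be left at 0.

How it is judged:
By the outcome, as a careful person would: the job done as asked, in the order asked, and still so for the second after the job is handed in, with the robot touching nothing.
It also fails if it takes over 51 s, if anything falls off the work surface, if the arm or the gripper's body presses on something with over 40 N, if the wrist force passes 120 N, or if a joint passes its speed limit or range.

## Working session

There is one attempt and no reset: what is moved stays moved. The work goes in short steps, each a Python script; the robot and the scene stay as the last script left them, time stands still between calls to the robot, and variables do not carry over. Pictures are saved under pics/ and viewed, and the job is handed in when it is done.

```bash
mkdir -p pics; ls; python3 - <<'E'
from bench import *
import cv2
for n in ["scene","top","wrist"]:
    f=grab_frame(n); cv2.imwrite(f"pics/a_{n}.png",f)
    for t in ["wide_grip","wide_guard","narrow_guard"]:
        print(n,t,[(d["conf"],d["box"]) for d in recognise(n,t)])
    p=camera_params(n);print(p)
print(current_time_s(),current_tcp_pos(),current_tcp_rot(),current_contact_force())
E
```

```text
pics
scene wide_grip [(0.97, [234.8, 189.5, 109.7, 45.7])]
scene wide_guard [(0.55, [232.3, 193.1, 114.9, 43.9])]
scene narrow_guard [(0.95, [261.3, 267.6, 135.1, 35.8])]
{'camera_matrix': array([[497.42233466,   0.        , 286.58822478],
       [  0.        , 497.42233466, 219.1158515 ],
       [  0.        ,   0.        ,   1.        ]]), 'rvec': array([ 1.55455803,  1.76319642, -0.91049658]), 'tvec': array([ 0.0165323 , -0.21186907,  1.23984753])}
top wide_grip [(0.88, [239.3, 244.0, 117.9, 70.5])]
top wide_guard [(0.85, [241.1, 240.4, 112.2, 77.7]), (0.54, [193.9, 160.4, 113.3, 33.8])]
top narrow_guard [(0.85, [192.5, 158.5, 110.6, 34.0])]
{'camera_matrix': array([[488.18524437,   0.        , 277.74841908],
       [  0.        , 488.18524437, 215.57270602],
       [  0.        ,   0.        ,   1.        ]]), 'rvec': array([ 2.11674845, -2.16932333,  0.16778852]), 'tvec': array([0.09077071, 0.58294478, 0.74551307])}
wrist wide_grip []
wrist wide_guard []
wrist narrow_guard []
{'camera_matrix': array([[335.75409238,   0.        , 284.82798426],
       [  0.        , 335.75409238, 205.89103415],
       [  0.        ,   0.        ,   1.        ]]), 'hand_eye': array([[ 9.99999779e-01,  2.61955458e-04, -6.11703481e-04,
        -6.91905649e-04],
       [-7.45060595e-05,  9.57552031e-01,  2.88260477e-01,
        -7.35976220e-02],
       [ 6.61249316e-04, -2.88260368e-01,  9.57551838e-01,
        -1.61767174e-01],
       [ 0.00000000e+00,  0.00000000e+00,  0.00000000e+00,
         1.00000000e+00]])}
0.6 [0.12990148 0.56014644 0.21253053] [-2.45952946e+00 -1.95453231e+00 -6.56663294e-05] [-0.12205479  0.66286396  0.15469518]
```

View pics/a_scene.png

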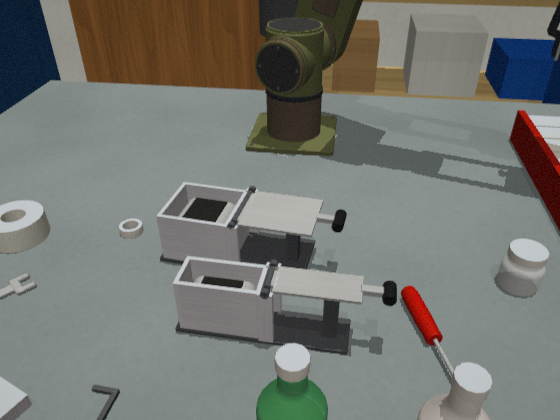

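View pics/a_top.png

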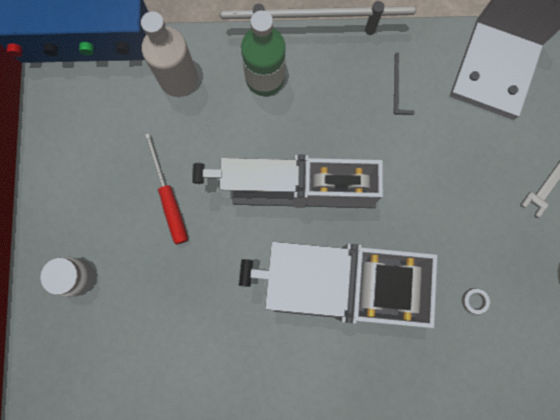

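```bash
cat > h.py <<'E'
from bench import *
import cv2, numpy as np
from scipy.spatial.transform import Rotation as R
def ray(n,uv,z):
    p=camera_params(n);Rm=cv2.Rodrigues(p["rvec"])[0];c=-Rm.T@p["tvec"]
    d=Rm.T@np.linalg.solve(p["camera_matrix"],[uv[0],uv[1],1.]);return c+d*(z-c[2])/d[2]
def proj(n,P):
    p=camera_params(n);return cv2.projectPoints(np.array(P,float).reshape(-1,3),p["rvec"],p["tvec"],p["camera_matrix"],None)[0].reshape(-1,2)
E
python3 - <<'E'
from h import *
f=cv2.imread("pics/a_top.png")
c=f[140:340,170:380]; cv2.imwrite("pics/a_topc.png",cv2.resize(c,None,fx=2.9,fy=2.9,interpolation=cv2.INTER_CUBIC))
f=cv2.imread("pics/a_scene.png")
c=f[150:330,210:420]; cv2.imwrite("pics/a_scenec.png",cv2.resize(c,None,fx=3,fy=3,interpolation=cv2.INTER_CUBIC))
E
```

```text
(no output)
```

View pics/a_topc.png

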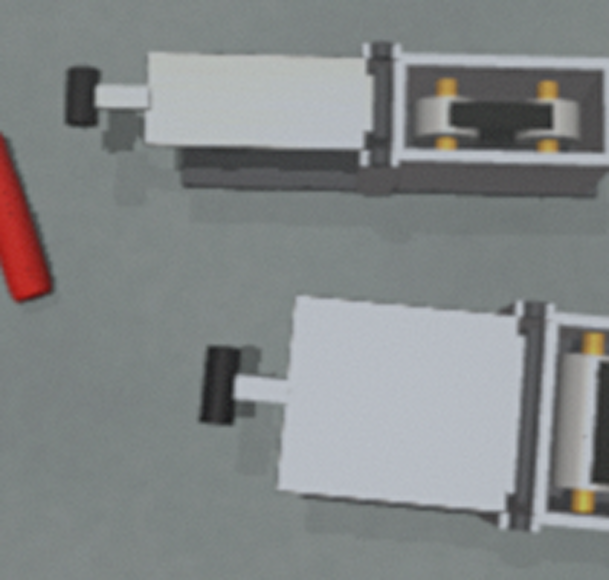

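View pics/a_scenec.png

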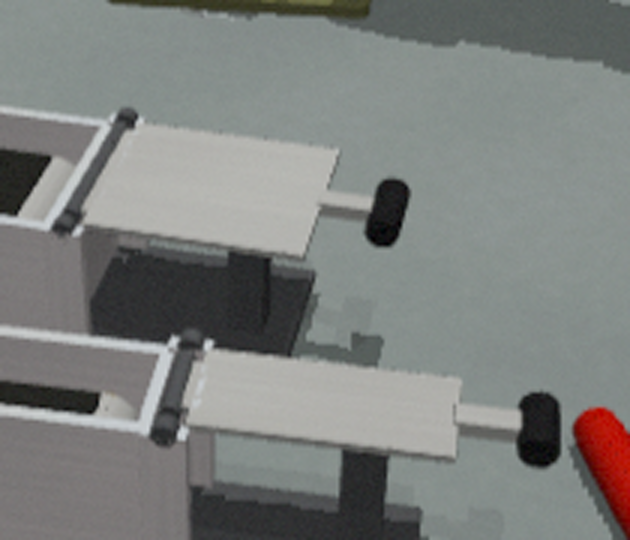

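```bash
python3 - <<'E'
from h import *
H=None
for n,bar,h in [("top",(246.2,272.8),(352.8,283.1)),("scene",(210+387/3,150+212/3),(210+96/3,150+170/3))]:
    B=ray(n,bar,.095);Hh=ray(n,h,.095 if n=="scene" else .1);print(n,B,Hh,np.linalg.norm((B-Hh)[:2]))
# fine: dark bar in both, plate
f=cv2.imread("pics/a_top.png");g=f.max(2)
m=((g<70)).astype(np.uint8); m[:, :235]=0;m[:,258:]=0;m[:250]=0;m[300:]=0
n,l,s,c=cv2.connectedComponentsWithStats(m);print(s,c)
i=1+np.argmax(s[1:,4]);pts=np.argwhere(l==i)[:,::-1].astype(np.float32);print(cv2.minAreaRect(pts))
f=cv2.imread("pics/a_scene.png");g=f.max(2)
m=((g<70)).astype(np.uint8); m[:, :330]=0;m[:,350:]=0;m[:200]=0;m[240:]=0
n,l,s,c=cv2.connectedComponentsWithStats(m);print(s,c)
# plate in top
f=cv2.imread("pics/a_top.png")
sil=silhouettes("top","wide_guard")
for d in sil[:1]:
    print(d["conf"],d["box"])
f=cv2.imread("pics/a_top.png");m=(f.min(2)>150).astype(np.uint8);n,l,s,c=cv2.connectedComponentsWithStats(m)
i=l[280,310];P=cv2.morphologyEx((l==i).astype(np.uint8),cv2.MORPH_OPEN,np.ones((15,15)))
r=cv2.minAreaRect(np.argwhere(P)[:,::-1].astype(np.float32));print(r)
for q in cv2.boxPoints(r):print(q,ray("top",q,.0975))
E
```

```text
top [0.4922824  0.12572641 0.095     ] [ 0.47315801 -0.03130005  0.1       ] 0.15818676056072442
scene [0.49383757 0.12663789 0.095     ] [ 0.47472849 -0.03027837  0.095     ] 0.15807551855538798
[[     0      0    560    420 234922]
 [   239    260     14     26    278]] [[279.54028571 209.42547314]
 [245.45683453 272.47841727]]
((245.719482421875, 272.5244140625), (11.264017105102539, 26.061843872070312), 6.340191841125488)
[[     0      0    560    420 234972]
 [   332    210     14     22    228]] [[279.44256763 209.48923702]
 [338.68859649 220.59210526]]
0.87 [242.9, 241.2, 110.0, 79.0]
((308.192138671875, 278.73260498046875), (81.48841857910156, 67.31446838378906), 5.440331935882568)
[264.44046 308.3753 ] [0.43969813 0.09960555 0.0975    ]
[270.82248 241.36406] [0.53804595 0.08803739 0.0975    ]
[351.94382 249.0899 ] [ 0.52349909 -0.03282568  0.0975    ]
[345.5618  316.10114] [ 0.42566319 -0.018798    0.0975    ]
```

```bash
cat >> h.py <<'E'
H=np.array([.474,-.0305,.095]); B=np.array([.4935,.1267,.095])
u=(B-H)/np.linalg.norm(B-H); e=np.array([u[1],-u[0],0])
def rot(s): 
    x=s*e; z=np.array([0,0,-1.]); return R.from_matrix(np.c_[x,np.cross(z,x),z]).as_rotvec()
def barp(th,r=.158): return H+r*(np.cos(th)*u+np.sin(th)*np.array([0,0,1]))
E
python3 - <<'E'
from h import *
print(np.linalg.norm(B-H))
for s in (1,-1):
    for th in np.linspace(0,np.pi,7):
        q=inverse_kinematics(barp(th)-[0,0,.004],rot(s)); print(s,round(th,2),None if q is None else np.round(q,2))
s=min((1,-1),key=lambda s: abs(inverse_kinematics(barp(0),rot(s))[5]) if inverse_kinematics(barp(0),rot(s)) is not None else 9)
print("s",s)
reach(B+[0,0,.09],rot(s))
print(current_tcp_pos(),current_finger_gap())
p=current_tcp_pos();r=R.from_rotvec(current_tcp_rot()).as_matrix()
f=grab_frame("wrist");cv2.imwrite("pics/b_wrist.png",f)
for d in recognise("wrist","wide_grip"):print(d)
c=camera_params("wrist");he=c["hand_eye"]
T=np.eye(4);T[:3,:3]=r;T[:3,3]=p
M=np.linalg.inv(T@he)
for Q in [B,B+.02*e,B-.02*e,H]:
    v=(M@np.r_[Q,1])[:3];v=c["camera_matrix"]@v;print(v[:2]/v[2])
print(current_time_s())
E
```

```text
0.15840482947183146
1 0.0 [ 0.17  0.35  1.81 -0.    0.99  0.29]
1 0.52 [ 0.13  0.24  1.72 -0.    1.18  0.25]
1 1.05 [ 0.01  0.17  1.66 -0.    1.31  0.14]
1 1.57 [-0.15  0.14  1.64 -0.    1.36 -0.03]
1 2.09 [-0.32  0.16  1.68 -0.    1.31 -0.2 ]
1 2.62 [-0.44  0.22  1.75 -0.    1.17 -0.31]
1 3.14 [-0.48  0.32  1.84 -0.    0.98 -0.35]
-1 0.0 None
-1 0.52 None
-1 1.05 None
-1 1.57 None
-1 2.09 None
-1 2.62 None
-1 3.14 None
s 1
[0.49340056 0.12750933 0.1850674 ] 0.08537104555231273
{'box': [221.8, 193.1, 126.0, 177.6], 'conf': 0.85}
[285.38908752 202.93149592]
[310.97977462 202.96993606]
[259.80027124 202.89305859]
[285.08080933 368.54498363]
2.7917
```

View pics/b_wrist.png

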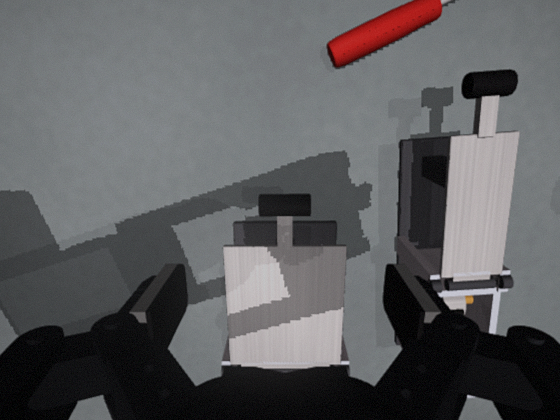

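The wrist picture shows the T-bar centred at about (285, 205), against a prediction of (285, 203). It is level in the image and between the open fingers, and the narrow guard on the right is clear. I'll go down and pinch it.

```bash
python3 - <<'E'
from h import *
z=rot(1)
move_linear(B+[0,-.001,-.004],vel=.08)
print(current_contact_force(),current_tcp_pos())
gripper_to(.036,grip_force=35)
print(current_finger_gap(),current_contact_force(),current_time_s())
f=grab_frame("wrist");cv2.imwrite("pics/c_wrist.png",f)
f=grab_frame("scene");cv2.imwrite("pics/c_scene.png",f)
E
```

```text
[-0.1798065  -0.27393833 -0.1218983 ] [0.49399143 0.12579691 0.09149483]
0.035827828701097256 [ 0.59025508 -0.08804687  0.53901292] 4.65
```

View pics/c_wrist.png

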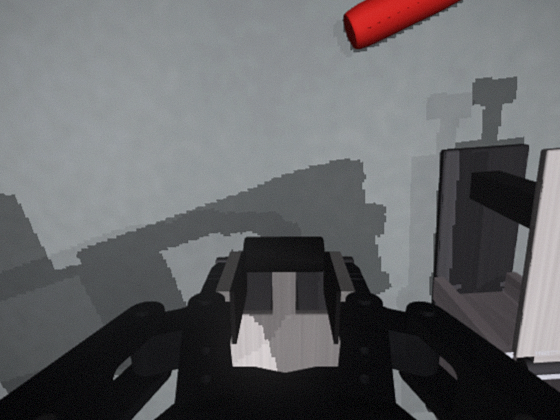

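View pics/c_scene.png

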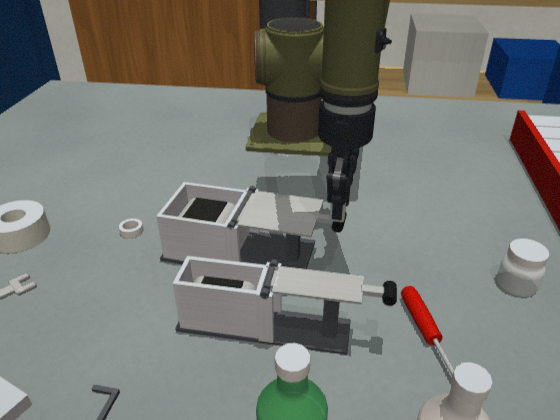

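```bash
python3 - <<'E'
import cv2
f=cv2.imread("pics/c_wrist.png")[220:390,190:380]
f=cv2.convertScaleAbs(f,alpha=2.2,beta=15)
cv2.imwrite("pics/c_wz.png",cv2.resize(f,None,fx=3.5,fy=3.5,interpolation=cv2.INTER_CUBIC))
f=cv2.imread("pics/c_scene.png")[120:270,220:400]
f=cv2.convertScaleAbs(f,alpha=2.2,beta=15)
cv2.imwrite("pics/c_sz.png",cv2.resize(f,None,fx=4,fy=4,interpolation=cv2.INTER_CUBIC))
E
```

```text
(no output)
```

View pics/c_wz.png

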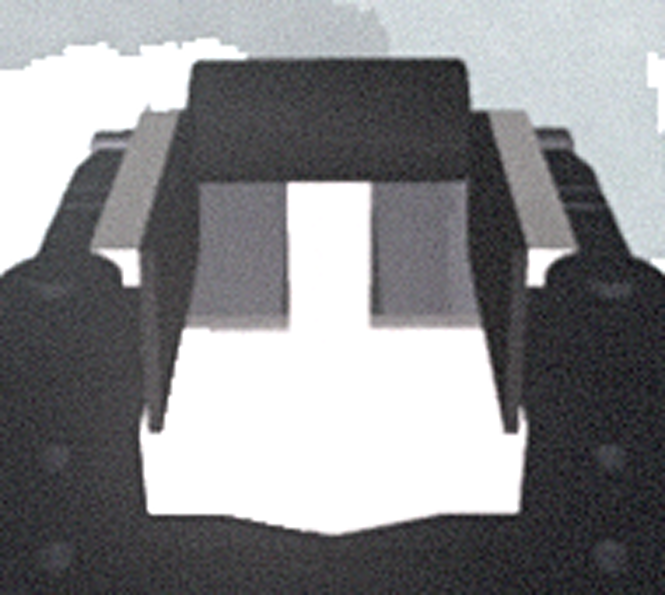

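View pics/c_sz.png

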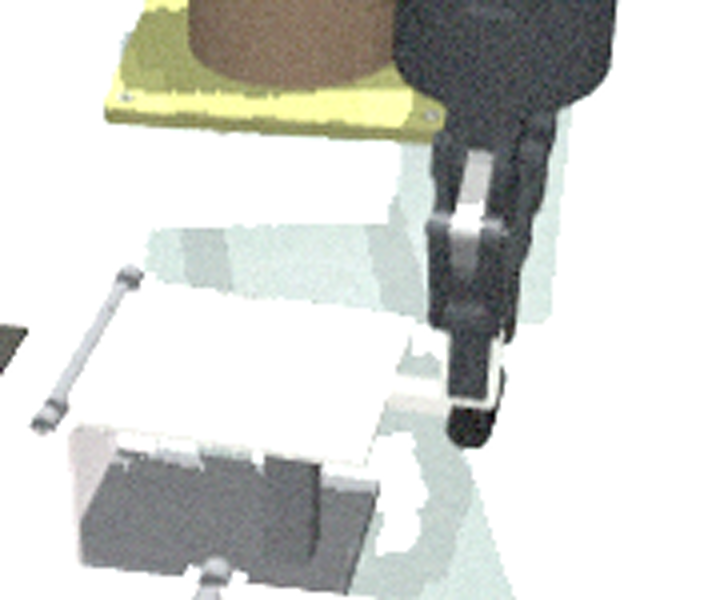

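```bash
python3 - <<'E'
from h import *
p=current_tcp_pos();r=R.from_rotvec(current_tcp_rot()).as_matrix()
print(p,current_finger_gap())
c=camera_params("wrist");hi=np.linalg.inv(c["hand_eye"])
def wp(t):
    v=c["camera_matrix"]@(hi@np.r_[t,1])[:3];return np.round(v[:2]/v[2],0),np.round(v[2]/1,3)
for z in (.017,.01,0,-.01): 
  for y in (-.011,.011): print("tip z",z,y,wp([-.018,y,z]),wp([-.02,y,z]), "scene",proj("scene",p+r@np.array([.018,y,z]))[0].round(), proj("scene",p+r@np.array([.026,y,z]))[0].round())
for th in (0,): 
  for s in (-.02,.02):
    for dy in(-.009,.009): 
      for dz in (-.009,.009):
        print("bar",s,dy,dz,wp(r.T@(B+s*e+dy*u+[0,0,dz]-p)),proj("scene",B+s*e+dy*u+[0,0,dz])[0].round())
E
```

```text
[0.49352368 0.12572298 0.0910261 ] 0.036296042540157544
tip z 0.017 -0.011 (array([253., 219.]), np.float64(0.189)) (array([250., 219.]), np.float64(0.189)) scene [343. 239.] [342. 242.]
tip z 0.017 0.011 (array([254., 255.]), np.float64(0.195)) (array([251., 255.]), np.float64(0.195)) scene [329. 237.] [328. 240.]
tip z 0.01 -0.011 (array([252., 223.]), np.float64(0.182)) (array([248., 223.]), np.float64(0.182)) scene [343. 236.] [342. 239.]
tip z 0.01 0.011 (array([253., 260.]), np.float64(0.189)) (array([250., 260.]), np.float64(0.189)) scene [329. 233.] [328. 236.]
tip z 0 -0.011 (array([250., 230.]), np.float64(0.173)) (array([246., 230.]), np.float64(0.173)) scene [343. 230.] [343. 233.]
tip z 0 0.011 (array([251., 269.]), np.float64(0.179)) (array([248., 269.]), np.float64(0.179)) scene [329. 228.] [328. 231.]
tip z -0.01 -0.011 (array([248., 237.]), np.float64(0.163)) (array([244., 237.]), np.float64(0.163)) scene [344. 225.] [343. 228.]
tip z -0.01 0.011 (array([249., 278.]), np.float64(0.17)) (array([246., 278.]), np.float64(0.17)) scene [330. 223.] [329. 226.]
bar -0.02 -0.009 -0.009 (array([248., 259.]), np.float64(0.183)) [335. 217.]
bar -0.02 -0.009 0.009 (array([244., 276.]), np.float64(0.166)) [336. 208.]
bar -0.02 0.009 -0.009 (array([247., 228.]), np.float64(0.178)) [346. 219.]
bar -0.02 0.009 0.009 (array([243., 242.]), np.float64(0.161)) [347. 210.]
bar 0.02 -0.009 -0.009 (array([322., 259.]), np.float64(0.183)) [331. 232.]
bar 0.02 -0.009 0.009 (array([325., 276.]), np.float64(0.166)) [331. 222.]
bar 0.02 0.009 -0.009 (array([323., 229.]), np.float64(0.178)) [342. 234.]
bar 0.02 0.009 0.009 (array([327., 242.]), np.float64(0.161)) [343. 224.]
```

Both pictures show the pad tips ending above the bar: about row 221 in the scene view and row 251 in the wrist view. The 36 mm gap is also smaller than the 40 mm bar, so the bar isn't held. The tips seem to sit about 20–30 mm behind the TCP. I'll open, go lower and test by closing again.

```bash
python3 - <<'E'
from h import *
gripper_to(.07)
q=B+[0,-.001,0]
for z in (.075,.062):
    q[2]=z; move_linear(q,vel=.06); print(current_tcp_pos(),current_contact_force())
f=grab_frame("scene");cv2.imwrite("pics/d_s0.png",f)
gripper_to(.03,grip_force=35)
print(current_finger_gap(),current_contact_force(),current_time_s())
f=grab_frame("wrist");cv2.imwrite("pics/d_w.png",f)
g=grab_frame("scene")
a=cv2.resize(f[220:390,190:380],None,fx=2,fy=2);b=cv2.resize(g[120:290,220:410],None,fx=2,fy=2)
cv2.imwrite("pics/d.png",cv2.convertScaleAbs(np.hstack([a,b]),alpha=1.8,beta=15))
E
```

```text
[0.49288057 0.12557245 0.07424499] [0.44707412 0.09033436 0.58181738]
[0.49300124 0.12561333 0.06143108] [-0.98158625  0.15965894  0.08584161]
0.03909976860170268 [-2.56660441 -0.47101561  6.39050731] 6.3917
```

View pics/d.png

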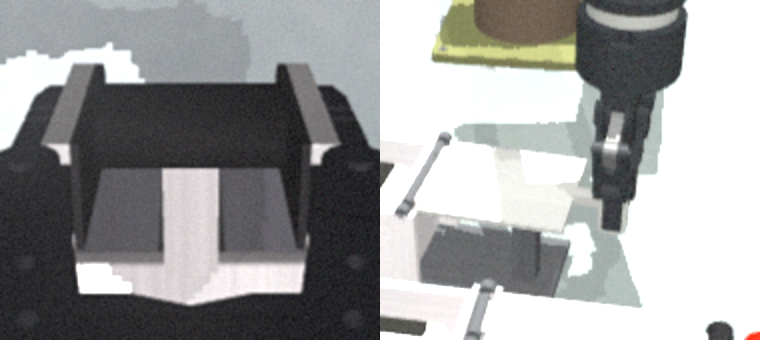

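The gap stops at 39.1 mm on the bar, and the pads now overlap it (wrist crop: tips just past the bar's far edge). I'll swing up to about 60° first and watch the forces.

```bash
cat >> h.py <<'E'
OFF=np.array([-.0005,-.001,-.0335])
def arc(a,b,n,vel,lim=25,r=.158):
    for th in np.linspace(a,b,n+1)[1:]:
        move_linear(barp(th,r)+OFF,vel=vel)
        f=np.array(current_contact_force())
        rad=np.cos(th)*u+np.sin(th)*np.array([0,0,1]);tan=-np.sin(th)*u+np.cos(th)*np.array([0,0,1])
        print(round(np.degrees(th)),"rad %.1f tan %.1f e %.1f"%(f@rad,f@tan,f@e),"gap %.4f t %.2f"%(current_finger_gap(),current_time_s()))
        if np.linalg.norm(f)>lim: print("STOP",f);return th
    return b
E
python3 - <<'E'
from h import *
arc(0,np.radians(60),8,.06)
f=grab_frame("wrist");g=grab_frame("scene")
cv2.imwrite("pics/e.png",np.hstack([cv2.resize(f,(400,300)),cv2.resize(g,(400,300))]))
E
```

```text
7 rad -0.4 tan -3.4 e -0.1 gap 0.0392 t 6.97
15 rad -4.5 tan -3.8 e -0.5 gap 0.0391 t 7.47
22 rad -6.6 tan -4.0 e 0.6 gap 0.0390 t 7.96
30 rad -7.3 tan -3.8 e 0.6 gap 0.0391 t 8.45
37 rad -5.8 tan -3.6 e 0.2 gap 0.0391 t 8.94
45 rad -4.4 tan -2.1 e -0.6 gap 0.0389 t 9.43
52 rad -2.2 tan -2.9 e -0.7 gap 0.0394 t 9.93
60 rad -3.1 tan -2.3 e 0.5 gap 0.0394 t 10.42
```

View pics/e.png

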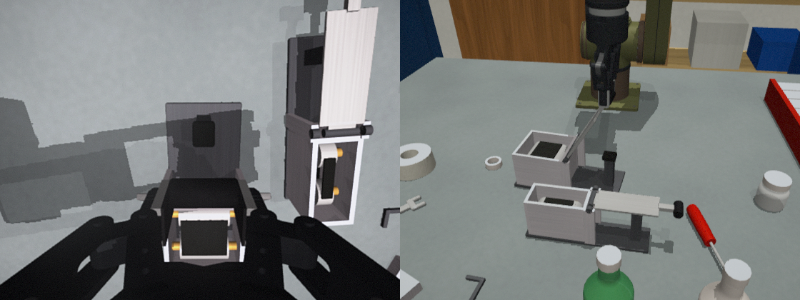

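The guard is at about 60°, still held, with forces under 8 N, and the narrow guard hasn't moved. Next I'll swing it over and lower it slowly.

```bash
python3 - <<'E'
from h import *
a=np.radians
t=arc(a(60),a(150),12,.06)
if abs(t-a(150))<1e-6: t=arc(a(150),a(178),6,.035)
f=grab_frame("wrist");g=grab_frame("scene")
cv2.imwrite("pics/f.png",np.hstack([cv2.resize(f,(400,300)),cv2.resize(g,(400,300))]))
E
```

```text
68 rad -3.1 tan -2.8 e -1.1 gap 0.0392 t 11.01
75 rad -1.4 tan -1.5 e 0.8 gap 0.0386 t 11.50
82 rad 0.2 tan -1.9 e 1.1 gap 0.0388 t 11.99
90 rad 2.7 tan -0.6 e 3.7 gap 0.0394 t 12.48
98 rad 4.1 tan -1.7 e 4.6 gap 0.0389 t 12.97
105 rad 5.7 tan -0.7 e 4.4 gap 0.0393 t 13.47
112 rad 5.6 tan -0.9 e 3.6 gap 0.0394 t 13.96
120 rad 6.3 tan -0.9 e 3.8 gap 0.0394 t 14.45
128 rad 7.1 tan -0.9 e 3.5 gap 0.0389 t 14.94
135 rad 7.0 tan -0.9 e 2.8 gap 0.0390 t 15.43
142 rad 7.4 tan 0.8 e 3.1 gap 0.0389 t 15.93
150 rad 7.3 tan -0.2 e 3.6 gap 0.0392 t 16.42
155 rad 8.2 tan -1.0 e 4.4 gap 0.0388 t 16.93
159 rad 8.7 tan -0.5 e 3.9 gap 0.0392 t 17.45
164 rad 8.8 tan 0.1 e 3.9 gap 0.0392 t 17.97
169 rad 9.7 tan -0.6 e 3.0 gap 0.0389 t 18.48
173 rad 9.1 tan 0.3 e 2.6 gap 0.0390 t 19.00
178 rad 10.4 tan -1.3 e 3.9 gap 0.0388 t 19.52
```

View pics/f.png

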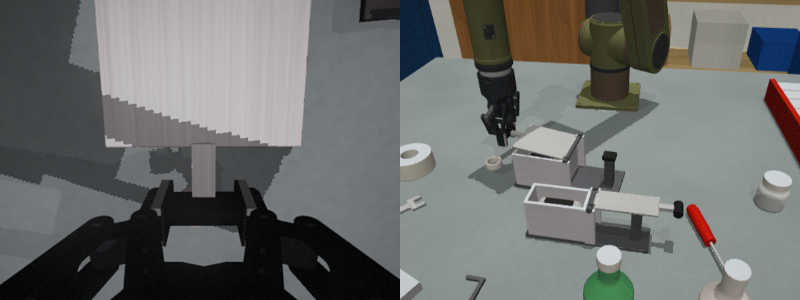

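The wide plate still looks a little raised above the rim in the scene view. I'll zoom in to check before lowering further.

```bash
python3 - <<'E'
from h import *
g=grab_frame("scene");t=grab_frame("top")
for th in (165,170,175,180):
    print(th,[proj("scene",H+r*(np.cos(np.radians(th))*u+np.sin(np.radians(th))*np.array([0,0,1]))+s*e)[0].round() for r,s in((.124,.05),(.124,-.05),(.158,.0))])
print(current_tcp_pos(),barp(np.radians(178))+OFF,current_contact_force())
a=cv2.resize(g[140:290,120:320],None,fx=4,fy=4,interpolation=cv2.INTER_CUBIC)
cv2.imwrite("pics/g.png",cv2.convertScaleAbs(a,alpha=1.4,beta=5))
E
```

```text
165 [array([157., 196.]), array([183., 165.]), array([152., 173.])]
170 [array([157., 201.]), array([183., 170.]), array([151., 179.])]
175 [array([157., 207.]), array([183., 176.]), array([151., 186.])]
180 [array([158., 213.]), array([183., 181.]), array([152., 193.])]
[ 0.45510605 -0.19102348  0.06729936] [ 0.45406168 -0.18820273  0.06701412] [ 2.14372462 -9.73585289  0.99352275]
```

View pics/g.png

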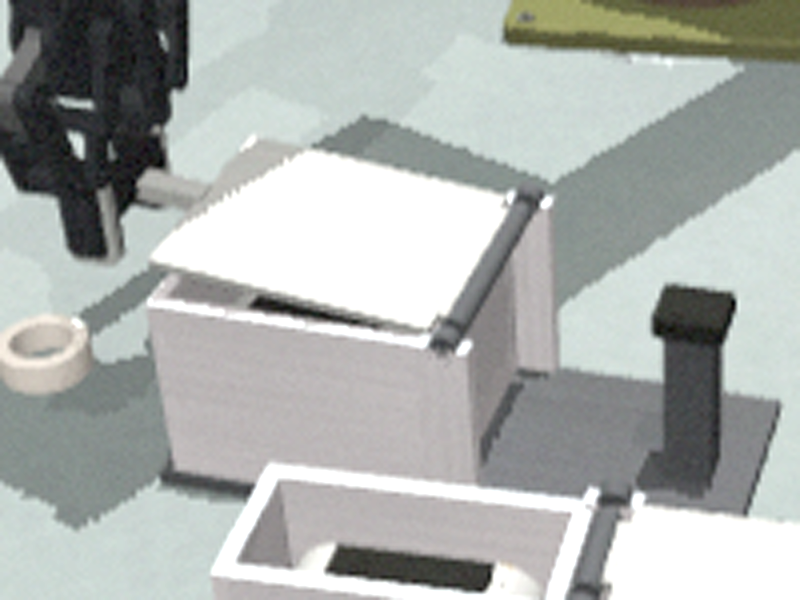

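The plate corner is at (158, 205), which corresponds to about 174°. The bar has slid roughly 10 mm deeper into the pads but is still held. I'll keep lowering in small steps until the rim takes load.

```bash
python3 - <<'E'
from h import *
q=barp(np.radians(178))+OFF
for i,z in enumerate(np.arange(.064,.038,-.003)):
    q[:2]=(H-u*.161)[:2]+OFF[:2]; q[2]=z
    move_linear(q,vel=.03); f=np.array(current_contact_force())
    print(z.round(3),current_tcp_pos()[2].round(4),f.round(1),round(current_finger_gap(),4),current_time_s())
    if f[2]>8: break
g=grab_frame("scene")
a=cv2.resize(g[140:290,120:320],None,fx=4,fy=4,interpolation=cv2.INTER_CUBIC)
cv2.imwrite("pics/h.png",cv2.convertScaleAbs(a,alpha=1.4,beta=5))
E
```

```text
0.064 0.0638 [ 6.5 -0.8  0.5] 0.0392 20.0083
0.061 0.0608 [ 5.3 -2.3  0.8] 0.0392 20.2583
0.058 0.0577 [ 5.5 -2.1 -0.1] 0.0394 20.5083
0.055 0.0548 [ 5.1 -1.5  0.3] 0.0388 20.7583
0.052 0.0517 [ 5.3 -2.3  1.3] 0.039 21.0083
0.049 0.0488 [ 5.8 -1.9  1.2] 0.0393 21.2583
0.046 0.048 [ 1.9 -0.1 20.6] 0.0391 21.5083
```

View pics/h.png

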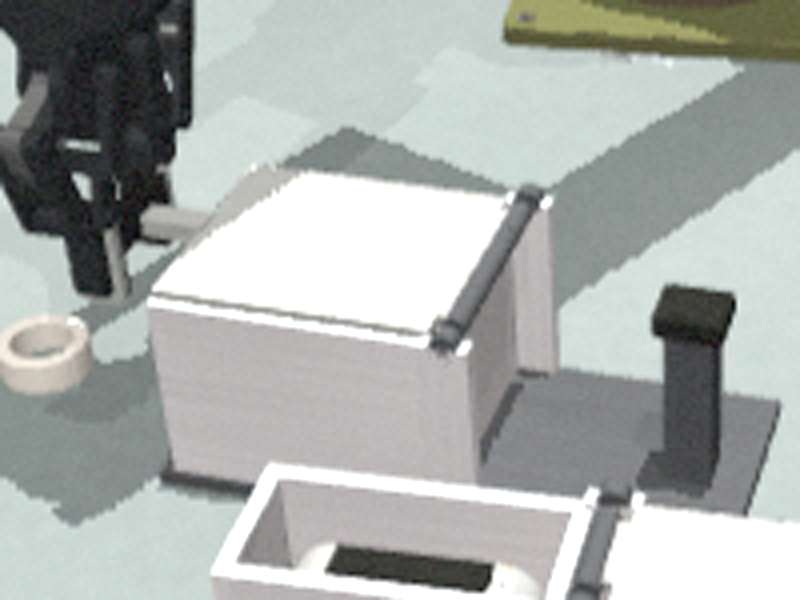

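The plate now lies flat on the rim, and the rim took about 20 N. I'll ease off, release and retreat.

```bash
python3 - <<'E'
from h import *
q=np.array(current_tcp_pos()); q[:2]=(H-u*.161)[:2]+OFF[:2]; q[2]=.0482
move_linear(q,vel=.03);print(np.round(current_contact_force(),1))
gripper_to(.055); gripper_to(.082);print(np.round(current_contact_force(),1),current_finger_gap())
move_linear(q+[0,0,.03],vel=.06);print(np.round(current_contact_force(),1))
move_linear(q+[0,0,.2],vel=.15);print(np.round(current_contact_force(),1))
g=grab_frame("scene");t=grab_frame("top");
a=cv2.resize(g[140:320,120:420],None,fx=2.6,fy=2.6,interpolation=cv2.INTER_CUBIC)
cv2.imwrite("pics/i.png",a)
cv2.imwrite("pics/j.png",t)
for n in("wide_guard","narrow_guard"):print([(d["conf"],d["box"]) for d in recognise("scene",n)])
print(current_time_s())
E
```

```text
[ 5.6 -1.9 -0.2]
[-0.2  0.8 -0.3] 0.08222123864332698
[-0.4 -0.3 -0.5]
[ 0.3 -0.1 -0.1]
[(0.62, [140.4, 182.1, 113.8, 42.0]), (0.42, [140.5, 183.5, 173.0, 88.9]), (0.37, [264.3, 266.4, 133.9, 36.2])]
[(0.72, [142.3, 183.4, 111.4, 40.5]), (0.7, [263.0, 265.5, 135.5, 38.6])]
24.625
```

View pics/i.png

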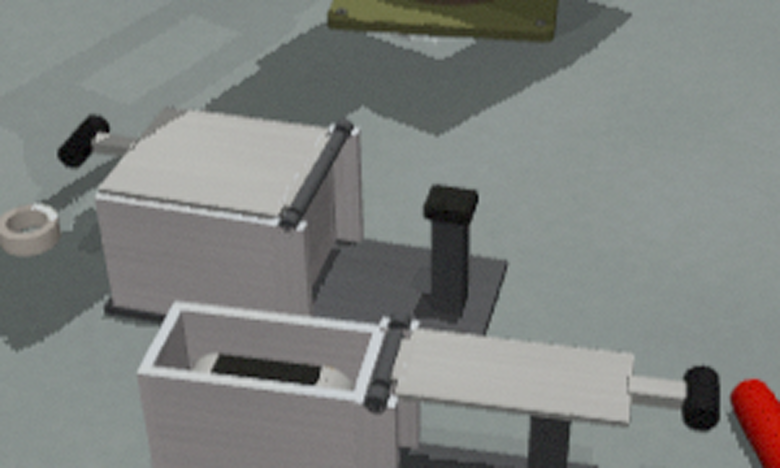

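View pics/j.png

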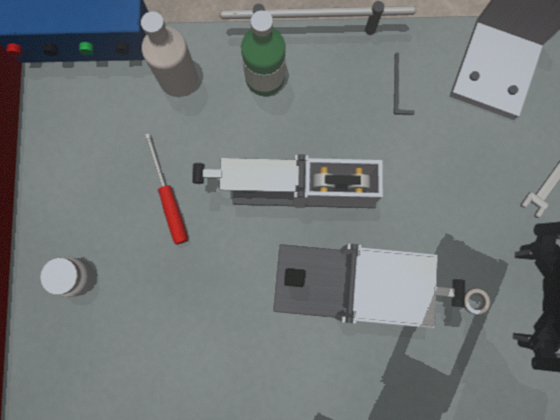

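The wide guard lies flat on its rim, with the T-bar at top pixel (459, 293). The narrow guard is still folded back, with its bar at (198, 173) as at the start, and the gripper is clear.

```bash
python3 -c "
from bench import *
job_done();print(current_time_s())"
```

```text
the job is handed in; nothing more can be done
the job is handed in; nothing more can be done
```

The wide box's guard is closed. I pinched its T-bar from above, swung it up and over past vertical, and lowered it in small steps until it rested on the rim. Then I let go and backed off. I handed the job in at about 24.6 s.

**Last checks:** the scene and top pictures show the wide plate flat on its box. The narrow guard is still folded back where it started. After I let go, the contact force was about zero and the gripper was 0.2 m above its release height.

**What disagreed along the way:**
- **First pinch missed:** it closed above the bar to 36 mm without gripping. In the pictures the fingertips sat roughly 20–30 mm behind the TCP, not 17 mm ahead of it as stated. I reopened and gripped about 30 mm lower; the gap then stopped at 39 mm on the bar.
- **Bar slid in the pads:** during the swing it moved about 10 mm deeper, so the guard stood at about 174° when I had commanded 178°. I lowered it further until the rim took about 20 N, the highest force reading I saw.
- **Recognition labels unreliable:** in the last scene picture the networks gave both boxes' positions for each guard name. I judged the end state from the pictures themselves.

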